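# Drift the fence into line and clip it

### The arm

A 6-joint arm with a two-finger parallel gripper is mounted at the origin on a cart in front of the work surface, level with it; the furniture and walls round the work are solid. World frame = base frame: x ahead of the robot, y to its left, z up, the work surface at z = 0. Lengths are in m, angles in rad, forces in N, time in s.
With the tool pointing down it reaches from about 0.375 to 0.9 m from the base axis. Payload 3.1 kg.
Tool frame: the origin (TCP) lies between the finger pads; the fingertips stand 17 mm ahead of it and the grasp point (between the pads) lies 2 mm behind it; z points along the fingers, y is the line along which they close (so a half turn about z gives the same grasp; the last joint's range is limited). The gripper opens to 85 mm and grips with 20 to 120 N. Pads are 22 mm wide; open, the fingers measure 114 mm over their backs; the gripper's body (76 mm by 85 mm) begins 54 mm behind the grasp point. The pads swing forward as they close: fully open they stand 13 mm farther back than shut.
Start: joints at [-1.335, 0.527, 1.433, -0, 1.181, -0.178], TCP at [0.251, -0.572, 0.248] pointing down, gripper open.
Joint ranges: [-3.08, 3.08], [-0.75, 2.2], [0.22, 2.44], [-1.43, 4.57], [0, 2.65], [-2.85, 2.85]. Speed limits (rad/s): [2.79, 2.79, 3.14, 3.14, 3.14, 3.14].

### API

Orientations are given as a unit quaternion [x, y, z, w].
In Python, from station import sense, vision, order gives the robot as it stands.
- The arm moves only by the shell command python3 -m crank 'ROWS' [OPENING] [FORCE]. ROWS is JSON, a list of rows, each an object with "dp": the shift along the world's x, y, z in units of 30 mm (1.0 is 30 mm), a list of three; "angular": the turn, a rotation vector about the world's x, y, z in degrees, a list of three. In form: [{"dp": [dx, dy, dz], "angular": [ax, ay, az]}, ...]. A call has 1 to 20 rows; each row shifts and turns the commanded pose from where the row before left it; what a row does not reach is not made up. A row lasts 1/10 s, in which the tool goes at most 50 mm and 8.59 degrees, less where a joint would pass 70% of its speed; a pose out of reach is approached as far as the arm can. A call is refused whole if a number of a shift passes 1 or a number of a turn 8.59, either way. A call with a gripper value outside its range is refused whole. OPENING is the closure, from 0 (fully open) to 1 (shut), set as the call begins (- or left out, the last holds). The fingers move at their own pace and stop on an object; FORCE is the grip in N (left out, the last holds). Time passes only in rows, so rows that do not move let the fingers close. It gives the time, the measured TCP pose, the force, the opening and the grip force at its end, in the units of the state.
- sense(): the state, without advancing time (a new reading comes with each control period).
- vision.snapshot(name): name is "scene" or "top" or "wrist"; returns a dict with "image" (400x640x3 uint8, blue, green, red), "range_z" (400x640 float32, m along the optical axis (not along the pixel's ray), 0 where there is no reading), "mtx" (3x3 intrinsics, pixels), "pose" (4x4, takes a point from camera to world coordinates); the wrist camera has in their place "mount" (4x4, takes a point from camera to tool coordinates, whose origin is the TCP and whose axes are the flange's). Camera axes: x right, y down, z forward; pixel columns grow to the right and rows downward; lengths in m; the calibration is good to about 2 mm. A picture is of the moment at which its call begins: read the wrist's pose just before it.
- order.sign_off(): hands the job in; it is judged then, once.
The state is a dict: "t": time; "q": joint angles; "qd": joint speeds; "tau": joint torques, N m; "tcp_pos": TCP position; "tool_rot": TCP orientation; "force": force on the tool from outside, world axes, zero at the start; "ft_torque": the same for the moment, N m; "finger_gap": opening from 0.0 (shut) to 1.0 (fully open); "gripper_force": force on a finger pad.
Only numpy, scipy, OpenCV 4.12 (cv2) and the standard library are available. Lean on these libraries where they do the work, as an engineer would, in place of code of your own. Each camera call takes 0.05 s, during which the arm holds its last target. There are 200 camera calls.

### The job

Set the blue fence of the saw jig square: take the tapered drift from its wooden stand, start it through the fence hole into the offset hole of the plate below, and press it fully home so that it pulls the two holes into line, its collar flat on the fence and the drift upright. Then swing the steel spring clip by its red lug until it snaps onto the drift's neck, and leave everything standing like that; do not disturb the oil bottle, the stone slab, the dop stick or the tape roll.

Things in the scene. Friction and masses are not known exactly. Their poses are not given: they have to be found in the camera images.
- jig: fixed jig: aluminium plate 124 x 190 x 16 mm on rails, top face 60 mm above the table, open beneath. Origin on the table under its centre, z up. In its frame: plate hole x 0, y -50 mm; fence pivot x 0, y +40; clip post (12 mm diameter) x +50, y -50
- base_hole (a point): centre of the mouth of the jig plate's 16 mm through hole, on the plate's top face, 60 mm above the table
- fence_hole (a point): centre of the mouth of the blue fence's 16 mm through hole, on its top face, 71 mm above the table. The fence plate is 36 x 126 x 10 mm, 1 mm above the jig plate; along its jig -x edge runs a 6 mm steel lip, 10 mm higher than its top face
- fence (a joint): turn (rad) of the fence on its upright pivot, 90 mm from the hole: 0 = square, holes in line; positive carries its hole to the jig's +x. Starts 5 to 7.5 mm out at the hole. A spring pushes it out of square, so it will not stay square unpinned; 7 to 10 N sideways at the hole brings it in
- stand: fixed wooden block 52 x 52 x 65 mm with a blind 16 mm hole in its top, where the drift stands at the start. Origin under its centre
- drift: loose tapered steel pin, 111.5 mm, 0.11 kg, upright in the stand. Origin at its point, z to the head. Distances from the point: taper 5 mm diameter (at 1) to 15.4 mm (at 30); straight shank to 57; collar 24 mm, 57-61; neck 10 mm, 61-75; orange handle 18 mm, 75-109; steel face 14 mm on top. Oiled; wedges and stays (may lean) if let go part way. Pressing in: 5-20 N; at home the force climbs steeply
- drift_collar (a point): centre of the underside of the drift's collar, 57 mm above the point
- drift_top (a point): centre of the drift's striking face, 111.5 mm above the point; let go part way in, the drift may lean about 15 degrees, and it straightens to within a few degrees as it is pressed home
- clip (a joint): turn (rad) of the clip on its upright post: 0 = closed on the drift's neck, bar along the jig's -x; positive = open, toward the jig's -y. Starts 1.1-1.6, stays where left. 6 mm thick, underside 78.5 mm above the table, jaw 50 mm from the post. Its sprung tine gives 2 mm to let the neck snap in, about 5-12 N at the lug, then the jaw stops on the neck. Passes over the collar only with the drift home
- clip_lug (a point): centre of the top of the clip's red lug, an upright block 12 mm (along the bar) x 10 x 26 mm, its top 110.5 mm above the table; push or pinch it. It lies 30 mm out from the post along the bar and 10.5 mm to the opening side: at clip 0 it is at jig x +20, y -60.5 mm. Axes: x along the bar toward the post, y the way it moves when closing
- oil_bottle: amber bottle with red ribbed cap, 42 mm diameter, 92 mm tall, standing near the stand, bystander; origin under its centre
- slab_pink: flat pink stone slab 44 x 64 x 8 mm, bystander
- dop_stick: wooden dop stick 130 mm long with a stone on its tip, lying, bystander
- tape_roll: roll of masking tape 100 mm diameter, 24 mm high, lying flat, bystander
There are look-alikes about, which are no part of the job. What is shaped like the drift but purple or yellow is not meant.

How it is judged:
By the outcome, as a careful person would: the job done as asked, in the order asked, and still so for the second after the job is handed in, with the robot touching nothing.
It also fails if it takes over 61 s, if anything falls off the work surface, if the arm or the gripper's body presses on something with over 40 N, if the wrist force passes 120 N, or if a joint passes its speed limit or range.

## Working session

There is one attempt and no reset: what is moved stays moved. The work goes in short steps, Python scripts to look and compute and a shell command to move; the robot and the scene stay as the last step left them, time stands still between calls to the robot, and variables do not carry over. Pictures are saved under pics/ and viewed, at most 10 in all, crops included, and the job is handed in when it is done.

```bash
mkdir -p pics; ls
python3 - <<'E'
from station import sense, vision
import cv2,numpy as np
s=sense();print(s)
for n in("scene","top"):
    d=vision.snapshot(n);cv2.imwrite(f"pics/{n}0.png",d["image"]);np.savez(f"pics/{n}0.npz",**d);print(n,d["mtx"],d["pose"])
E
```

```text
pics
{'t': 0.0, 'q': array([-1.33553324e+00,  5.28448093e-01,  1.43389383e+00,  2.56243938e-05,
        1.18142072e+00, -1.78496162e-01]), 'qd': array([ 0.00079194, -0.00102341, -0.00113633, -0.0001329 ,  0.00017234,
        0.00127936]), 'tau': array([-2.13842824e-03, -4.42357099e+01, -1.78024095e+01, -2.11633451e-04,
        8.42261827e-03, -4.86239230e-06]), 'tcp_pos': array([ 0.25115829, -0.57157308,  0.24734739]), 'tool_rot': array([ 9.78677051e-01,  2.05402174e-01, -1.89486910e-05, -1.08489457e-03]), 'force': array([ 0.5313577 , -0.11276902, -0.06082681]), 'ft_torque': array([ 0.01884431, -0.0225178 , -0.02284847]), 'gripper_force': 0.0, 'finger_gap': 1.0018895440837503}
scene [[399.41906506   0.         324.05645457]
 [  0.         399.41906506 197.25613898]
 [  0.           0.           1.        ]] [[ 0.4892649  -0.46627144  0.73702836 -0.35109535]
 [-0.8720196  -0.24778109  0.42212126 -0.54905991]
 [-0.0142014  -0.84923229 -0.52782842  0.73438564]
 [ 0.          0.          0.          1.        ]]
top [[433.1300979    0.         319.88515728]
 [  0.         433.1300979  199.76233028]
 [  0.           0.           1.        ]] [[ 0.01440494 -0.98530432  0.17019958  0.31613875]
 [-0.99969515 -0.01760551 -0.01731049 -0.02183205]
 [ 0.02005255 -0.16989834 -0.98525755  1.24195077]
 [ 0.          0.          0.          1.        ]]
```

View pics/scene0.png

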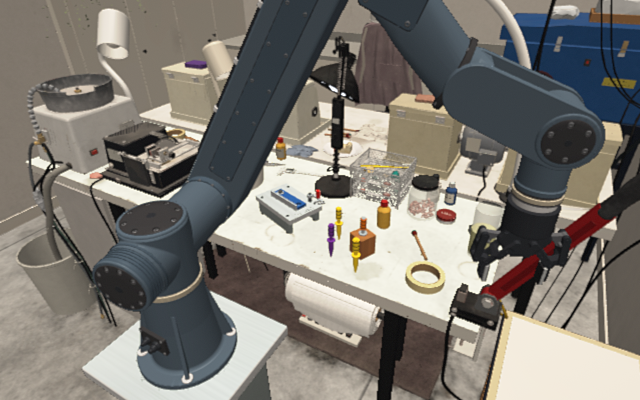

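View pics/top0.png

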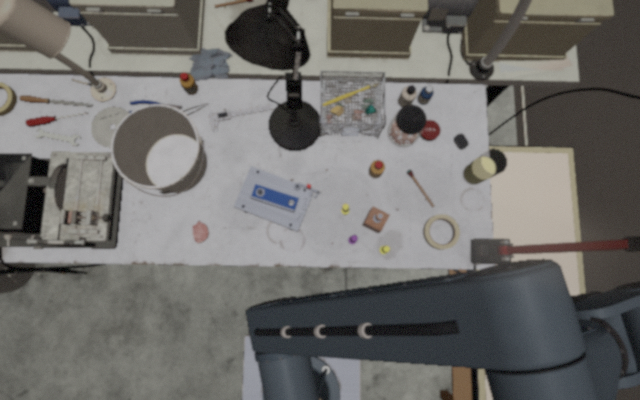

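The scene view shows the jig (290,205), the orange-handled drift in its stand (363,235), the bottle (383,213), and purple and yellow look-alikes. In the top view the jig is at about (275,198) and the stand at (376,218). I'll enlarge both.

Run:
```python
import cv2,numpy as np
a=np.load("pics/top0.npz")["image"][155:265,225:400];b=np.load("pics/scene0.npz")["image"][170:270,240:400]
A=cv2.resize(a,(770,484),interpolation=cv2.INTER_CUBIC);cv2.imwrite("pics/c1.png",A)
B=cv2.resize(b,(800,500),interpolation=cv2.INTER_CUBIC);cv2.imwrite("pics/c2.png",B)
```

```text
(no output)
```

View pics/c1.png

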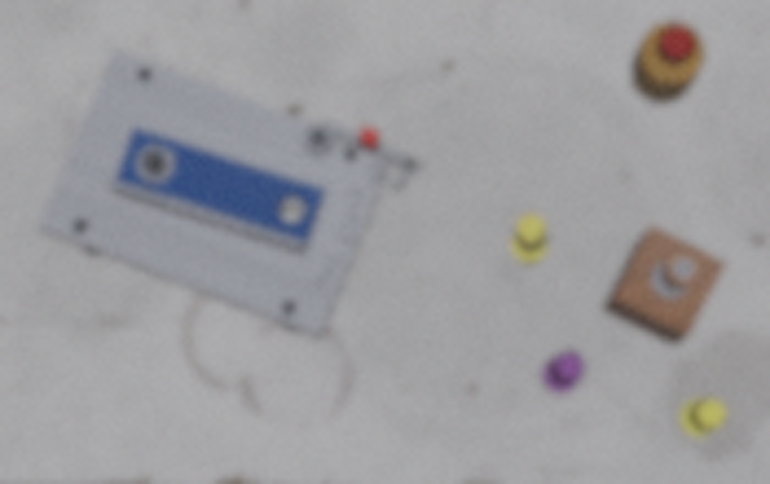

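View pics/c2.png

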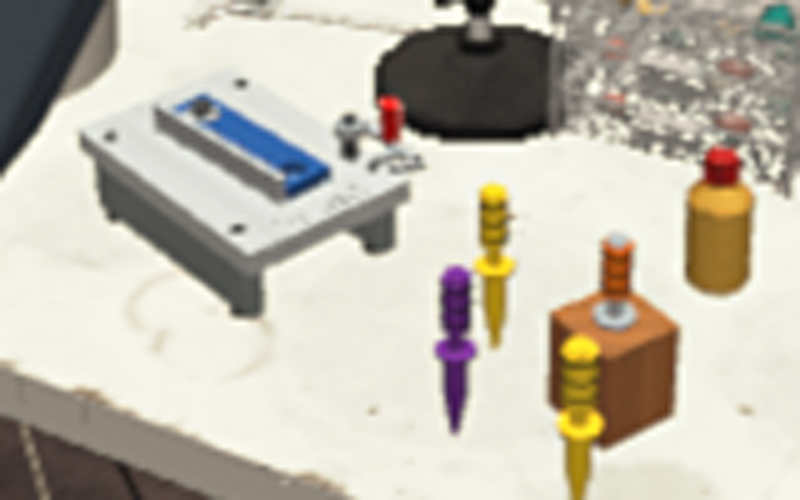

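The top crop (scale 4.4, offset 225,155) shows:
- fence pivot (155,163)
- fence hole (292,209)
- clip post (320,138)
- red lug top (369,138)
- drift top (683,267) on its stand
- bottle cap (678,43)
- yellow look-alikes (530,235) and (705,415), purple (565,370)

```bash
cat > h.py <<'E'
import numpy as np,cv2
from scipy.spatial.transform import Rotation as R
def ray(d,u,v,z,pose=None):
    P=d["pose"] if pose is None else pose
    r=P[:3,:3]@np.linalg.solve(d["mtx"],[u,v,1]);o=P[:3,3];return o+r*(z-o[2])/r[2]
def wpose(s,d):
    T=np.eye(4);T[:3,:3]=R.from_quat(s["tool_rot"]).as_matrix();T[:3,3]=s["tcp_pos"];return T@d["mount"]
E
python3 - <<'E'
from h import *
d=np.load("pics/top0.npz")
for n,u,v,z in [("pivot",155,163,.071),("fhole",292,209,.071),("post",320,138,.085),("lug",369,137,.1105),("dtop",684,266,.1195),("collar",668,279,.069),("cUL",117,52,.06),("cL",43,232,.06),("cB",322,337,.06),("cap",677,40,.092),("yel",530,232,.1),("pur",567,365,.1),("yel2",707,412,.1),
 ("st1",653,226,.065),("st2",722,264,.065),("st3",680,338,.065),("st4",612,305,.065)]:
    print(n,ray(d,225+u/4.4-.4,155+v/4.4-.4,z).round(4))
E
```

```text
pivot [0.5381 0.1228 0.071 ]
fhole [0.5105 0.0367 0.071 ]
post [0.553  0.0198 0.085 ]
lug [ 0.549  -0.0107  0.1105]
dtop [ 0.4722 -0.1999  0.1195]
collar [ 0.4709 -0.1979  0.069 ]
cUL [0.6115 0.151  0.06  ]
cL [0.495  0.1923 0.06  ]
cB [0.4321 0.0165 0.06  ]
cap [ 0.618  -0.2012  0.092 ]
yel [ 0.4941 -0.1094  0.1   ]
pur [ 0.4137 -0.132   0.1   ]
yel2 [ 0.387 -0.216  0.1  ]
st1 [ 0.5047 -0.1893  0.065 ]
st2 [ 0.4814 -0.2324  0.065 ]
st3 [ 0.4346 -0.2056  0.065 ]
st4 [ 0.4545 -0.1634  0.065 ]
```

Run:
```python
from h import *
d=np.load("pics/top0.npz")
for u,v in [(490,250),(480,244),(505,245),(560,245),(630,240),(440,232),(295,125),(300,50),(270,30)]:
    z=d["range_z"][v,u];p=d["pose"]@np.r_[np.linalg.solve(d["mtx"],[u,v,1])*z,1];print(u,v,p[:3].round(3))
d=np.load("pics/scene0.npz")
for u,v in [(475,305),(490,290),(520,270),(600,215)]:
    z=d["range_z"][v,u];p=d["pose"]@np.r_[np.linalg.solve(d["mtx"],[u,v,1])*z,1];print(u,v,p[:3].round(3))
```

```text
490 250 [ 0.391 -0.521  0.034]
480 244 [ 0.407 -0.494  0.032]
505 245 [ 0.403 -0.547  0.072]
560 245 [ 0.393 -0.61   0.225]
630 240 [ 0.396 -0.679  0.359]
440 232 [ 0.442 -0.391  0.003]
295 125 [0.739 0.032 0.05 ]
300 50 [0.731 0.006 0.488]
270 30 [0.814 0.072 0.415]
475 305 [ 0.371 -0.526  0.043]
490 290 [ 0.378 -0.547  0.094]
520 270 [ 0.379 -0.591  0.17 ]
600 215 [ 0.376 -0.681  0.338]
```

```bash
python3 -m crank '[{"dp":[0.1,0.95,0],"angular":[0,0,-3.3]},{"dp":[0.1,0.95,0],"angular":[0,0,-3.3]},{"dp":[0.1,0.95,0],"angular":[0,0,-3.3]},{"dp":[0.1,0.95,0],"angular":[0,0,-3.3]},{"dp":[0.77,0.96,0],"angular":[0,0,-3.3]},{"dp":[0.77,0.96,0],"angular":[0,0,-3.3]},{"dp":[0.77,0.96,0],"angular":[0,0,-3.3]},{"dp":[0.77,0.96,0],"angular":[0,0,-3.3]},{"dp":[0.77,0.96,0],"angular":[0,0,-3.3]},{"dp":[0.77,0.96,0],"angular":[0,0,-3.3]},{"dp":[0.77,0.96,0],"angular":[0,0,-3.3]},{"dp":[0.77,0.96,0],"angular":[0,0,-3.3]},{"dp":[0.77,0.96,0],"angular":[0,0,-3.3]},{"dp":[0,0,0],"angular":[0,0,0]},{"dp":[0,0,0],"angular":[0,0,0]}]' 0 40
python3 - <<'E'
from h import *
from station import sense,vision
s=sense();d=vision.snapshot("wrist");d["wp"]=wpose(s,d);np.savez("pics/w1.npz",**d);cv2.imwrite("pics/w1.png",d["image"])
print(s["tcp_pos"],s["tool_rot"],s["q"],d["mount"],d["mtx"])
E
```

```text
t: 1.6
tcp_pos: [0.4712, -0.1982, 0.248]
tool_rot: [0.986, -0.165, -0.0, 0.0]
force: [-0.4, 0.1, -0.1]
finger_gap: 1.0
gripper_force: 0.0
[ 0.47124732 -0.19824032  0.2479628 ] [ 9.86247210e-01 -1.65276154e-01 -4.82871727e-04  2.33220125e-05] [-6.16798651e-01  3.75972611e-01  1.71418826e+00 -5.32736548e-04
  1.05228080e+00  1.28633795e+00] [[-4.55455357e-04 -9.51160685e-01 -3.08695875e-01  7.89830501e-02]
 [ 9.99999673e-01 -2.26848384e-04 -7.76446864e-04 -6.83723761e-04]
 [ 6.68498571e-04 -3.08696128e-01  9.51160477e-01 -1.25643767e-01]
 [ 0.00000000e+00  0.00000000e+00  0.00000000e+00  1.00000000e+00]] [[302.98443178   0.         322.51027927]
 [  0.         302.98443178 197.32388281]
 [  0.           0.           1.        ]]
```

View pics/w1.png

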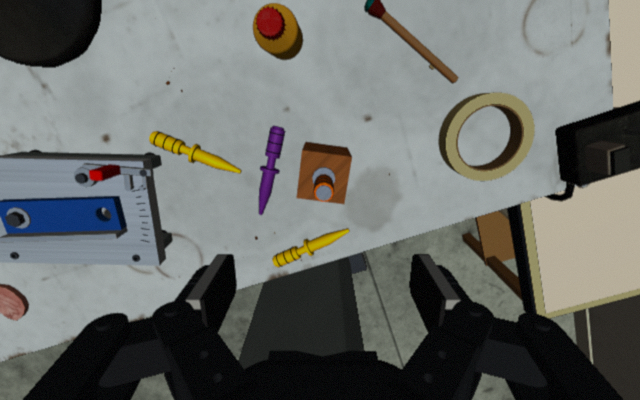

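The wrist view shows the drift head at about (323,194) above its collar (323,180), midway between the fingers. The fence hole is at (104,213) and the red lug at (100,173). The purple and yellow pins are well clear.

Run:
```python
from h import *
d=np.load("pics/w1.npz");im=d["image"]
a=cv2.resize(im[130:220,290:360],None,fx=5,fy=5,interpolation=cv2.INTER_CUBIC)
b=cv2.resize(im[145:275,0:175],None,fx=4,fy=4,interpolation=cv2.INTER_CUBIC)[:450,:]
c=np.zeros((450,1050,3),np.uint8);c=np.zeros((450,350+440,3),np.uint8);c[:,:350]=a;c[:,350:]=b[:, 260:700];cv2.imwrite("pics/c3.png",c)
for n,u,v,z in [("top",323,195,.1195),("collar",323,181,.069),("st",325,143,.065),("fh",104,213,.071),("piv",17,218,.071),("post",82,180,.09),("lug",100,173,.11)]:print(n,ray(d,u,v,z,d["wp"]).round(4))
```

```text
top [ 0.47   -0.1974  0.1195]
collar [ 0.4693 -0.1972  0.069 ]
st [ 0.5052 -0.2117  0.065 ]
fh [0.5127 0.0354 0.071 ]
piv [0.5382 0.1269 0.071 ]
post [0.5515 0.0209 0.09  ]
lug [ 0.5515 -0.0151  0.11  ]
```

View pics/c3.png

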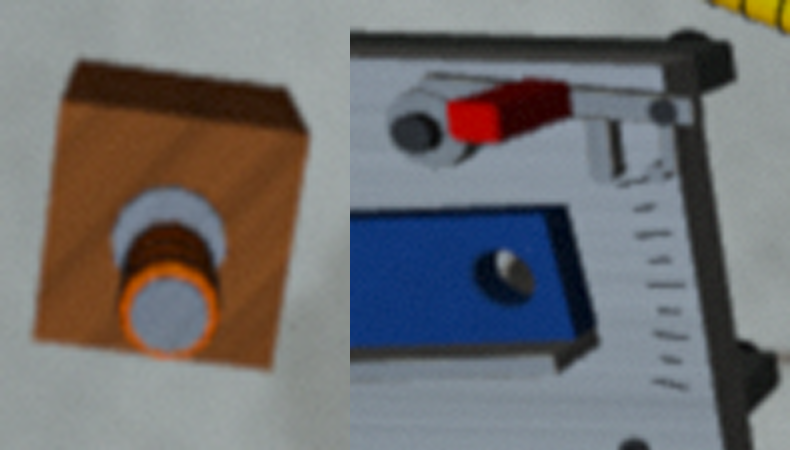

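The drift top is within about 1 mm of the tool axis. I'll descend and grip.

```bash
python3 -m crank '[{"dp":[-0.02,0,-0.7],"angular":[0,0,0]},{"dp":[0,0,-0.7],"angular":[0,0,0]},{"dp":[0,0,-0.7],"angular":[0,0,0]},{"dp":[0,0,-0.7],"angular":[0,0,0]},{"dp":[0,0,-0.7],"angular":[0,0,0]},{"dp":[0,0,-0.7],"angular":[0,0,0]},{"dp":[0,0,-0.7],"angular":[0,0,0]},{"dp":[0,0,0],"angular":[0,0,0]}]' 0 80 && python3 -m crank '[{"dp":[0,0,0],"angular":[0,0,0]},{"dp":[0,0,0],"angular":[0,0,0]},{"dp":[0,0,0],"angular":[0,0,0]},{"dp":[0,0,0],"angular":[0,0,0]},{"dp":[0,0,0],"angular":[0,0,0]},{"dp":[0,0,0],"angular":[0,0,0]},{"dp":[0,0,0],"angular":[0,0,0]},{"dp":[0,0,0],"angular":[0,0,0]}]' 1 80
```

```text
t: 2.45
tcp_pos: [0.4684, -0.1993, 0.0991]
tool_rot: [0.986, -0.168, -0.003, -0.001]
force: [-0.6, 0.4, -0.4]
finger_gap: 1.0
gripper_force: 0.0
t: 3.25
tcp_pos: [0.471, -0.1992, 0.1022]
tool_rot: [0.986, -0.167, 0.001, 0.0]
force: [-0.8, 0.2, 6.7]
finger_gap: 0.185
gripper_force: 77.9
```

```bash
python3 -m crank '[{"dp":[0,0,0.4],"angular":[0,0,0]},{"dp":[0,0,0.8],"angular":[0,0,0]},{"dp":[0,0,0.8],"angular":[0,0,0]},{"dp":[0,0,0.8],"angular":[0,0,0]},{"dp":[0,0,0.8],"angular":[0,0,0]},{"dp":[0,0,0.8],"angular":[0,0,0]},{"dp":[0.13,0.87,0],"angular":[0,0,0]},{"dp":[0.14,0.87,0],"angular":[0,0,0]},{"dp":[0.14,0.87,0],"angular":[0,0,0]},{"dp":[0.14,0.87,0],"angular":[0,0,0]},{"dp":[0.14,0.87,0],"angular":[0,0,0]},{"dp":[0.14,0.87,0],"angular":[0,0,0]},{"dp":[0.14,0.87,0],"angular":[0,0,0]},{"dp":[0.13,0.87,0],"angular":[0,0,0]},{"dp":[0.13,0.87,0],"angular":[0,0,0]},{"dp":[0,0,-0.6],"angular":[0,0,0]},{"dp":[0,0,-0.6],"angular":[0,0,0]},{"dp":[0,0,-0.5],"angular":[0,0,0]},{"dp":[0,0,0],"angular":[0,0,0]},{"dp":[0,0,0],"angular":[0,0,0]}]' 1 80
python3 - <<'E'
from h import *
from station import sense,vision
s=sense();d=vision.snapshot("wrist");d["wp"]=wpose(s,d);np.savez("pics/w2.npz",**d)
print(s["tcp_pos"],s["tool_rot"],s["q"])
cv2.imwrite("pics/w2.png",cv2.resize(d["image"][130:330,200:460],None,fx=3,fy=3,interpolation=cv2.INTER_CUBIC))
E
```

```text
t: 5.25
tcp_pos: [0.5074, 0.036, 0.1827]
tool_rot: [0.986, -0.167, -0.0, 0.0]
force: [0.9, 0.8, -1.2]
finger_gap: 0.188
gripper_force: 78.3
[0.50736841 0.03595257 0.18267075] [ 9.86018698e-01 -1.66634547e-01 -2.34209898e-04  7.42365960e-06] [-1.49252897e-01  4.68800645e-01  1.78791004e+00 -8.18667948e-06
  8.85350581e-01  1.75637963e+00]
```

View pics/w2.png

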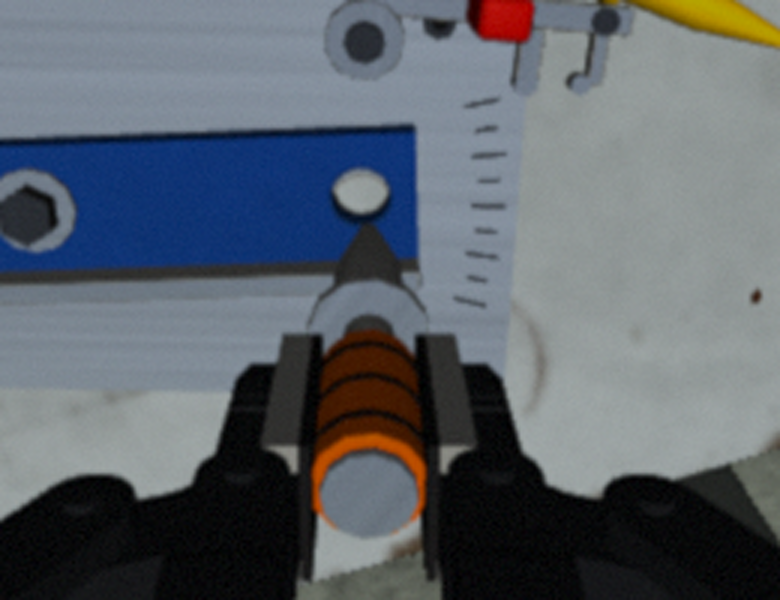

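Run:
```python
from h import *
d=np.load("pics/w2.npz");X=np.array([.9445,-.3285]);Y=np.array([.3285,.9445])
t=np.array([.50737,.03595]);g={}
for n,u,v,z in [("tip",370,224,.0885),("top",369,492,.2),("fh",361,193,.071),("piv",30,210,.071),("lug",505,20,.1105),("collar",368,312,.1455),("c_ur",417,127,.071),("c_lr",417,272,.081),("post",364,42,.09)]:
    p=ray(d,200+u/3-.33,130+v/3-.33,z,d["wp"])[:2];g[n]=p;print(n,p.round(4),"rel tcp jig-ish",((p-t)@X*1e3).round(1),((p-t)@Y*1e3).round(1))
```

```text
tip [0.5093 0.0358] rel tcp jig-ish 1.9 0.5
top [0.5089 0.0362] rel tcp jig-ish 1.4 0.7
fh [0.5128 0.0371] rel tcp jig-ish 4.8 2.9
piv [0.5382 0.1248] rel tcp jig-ish -0.1 94.0
lug [ 0.5509 -0.0094] rel tcp jig-ish 56.0 -28.5
collar [0.5111 0.0356] rel tcp jig-ish 3.7 0.9
c_ur [0.5254 0.0169] rel tcp jig-ish 23.2 -12.1
c_lr [0.4897 0.0292] rel tcp jig-ish -14.4 -12.2
post [0.5538 0.0218] rel tcp jig-ish 48.5 1.9
```

The drift point shows at (370,224) in the crop and the fence hole at (361,193). The tip needs about 2.8 mm in jig +y to sit over the overlap of the two holes.

```bash
python3 -m crank '[{"dp":[0.03,0.09,0],"angular":[0,0,0]},{"dp":[0,0,-0.3],"angular":[0,0,0]},{"dp":[0,0,-0.3],"angular":[0,0,0]},{"dp":[0,0,-0.2],"angular":[0,0,0]},{"dp":[0,0,-0.1],"angular":[0,0,0]},{"dp":[0,0,-0.1],"angular":[0,0,0]},{"dp":[0,0,-0.1],"angular":[0,0,0]},{"dp":[0,0,0],"angular":[0,0,0]}]'
python3 -c "
from station import sense;s=sense();print(s['tcp_pos'],s['force'],s['ft_torque'])"
```

```text
t: 6.1
tcp_pos: [0.5083, 0.0386, 0.149]
tool_rot: [0.986, -0.167, -0.0, 0.0]
force: [0.6, -0.3, -0.5]
finger_gap: 0.19
gripper_force: 78.3
[0.50833595 0.03855061 0.14895219] [ 0.64085883 -0.34217234 -0.53044018] [0.00755443 0.00745785 0.03054012]
```

```bash
python3 -m crank '[{"dp":[0,0,-0.1],"angular":[0,0,0]},{"dp":[0,0,-0.1],"angular":[0,0,0]},{"dp":[0,0,-0.1],"angular":[0,0,0]},{"dp":[0,0,0],"angular":[0,0,0]}]'; python3 -m crank '[{"dp":[-0.01,0,-0.1],"angular":[0,0,0]},{"dp":[-0.01,0,-0.1],"angular":[0,0,0]},{"dp":[0,0,0],"angular":[0,0,0]}]'
```

```text
t: 6.5
tcp_pos: [0.5093, 0.0382, 0.1402]
tool_rot: [0.986, -0.167, 0.001, 0.0]
force: [1.4, -1.6, -1.6]
finger_gap: 0.183
gripper_force: 78.3
t: 6.8
tcp_pos: [0.5085, 0.038, 0.1345]
tool_rot: [0.986, -0.167, 0.001, 0.0]
force: [2.3, -2.4, -0.7]
finger_gap: 0.185
gripper_force: 78.3
```

```bash
python3 -m crank '[{"dp":[-0.017,0.006,-0.1],"angular":[0,0,0]},{"dp":[-0.017,0.006,-0.1],"angular":[0,0,0]},{"dp":[0,0,0],"angular":[0,0,0]}]'; python3 -m crank '[{"dp":[-0.017,0.006,-0.1],"angular":[0,0,0]},{"dp":[-0.017,0.006,-0.1],"angular":[0,0,0]},{"dp":[0,0,0],"angular":[0,0,0]}]'
```

```text
t: 7.1
tcp_pos: [0.5075, 0.0384, 0.1285]
tool_rot: [0.986, -0.167, 0.001, 0.0]
force: [2.5, -3.5, 2.0]
finger_gap: 0.184
gripper_force: 78.5
t: 7.4
tcp_pos: [0.5064, 0.0388, 0.1224]
tool_rot: [0.986, -0.167, 0.001, 0.0]
force: [2.4, -4.1, 1.2]
finger_gap: 0.185
gripper_force: 78.5
```

```bash
python3 -m crank '[{"dp":[-0.015,-0.006,-0.1],"angular":[0,0,0]},{"dp":[-0.01,-0.006,-0.1],"angular":[0,0,0]},{"dp":[0,0,0],"angular":[0,0,0]}]'; python3 -m crank '[{"dp":[-0.005,-0.006,-0.1],"angular":[0,0,0]},{"dp":[0,0,-0.1],"angular":[0,0,0]},{"dp":[0,0,0],"angular":[0,0,0]}]'
```

```text
t: 7.7
tcp_pos: [0.5061, 0.0388, 0.1162]
tool_rot: [0.986, -0.167, 0.001, -0.0]
force: [3.6, -3.9, 1.7]
finger_gap: 0.189
gripper_force: 78.7
t: 8.0
tcp_pos: [0.506, 0.0387, 0.11]
tool_rot: [0.986, -0.167, 0.001, -0.0]
force: [4.0, -2.8, 0.9]
finger_gap: 0.18
gripper_force: 78.7
```

```bash
python3 -m crank '[{"dp":[0,0,-0.07],"angular":[0,0,0]},{"dp":[0,0,0],"angular":[0,0,0]}]'; python3 -m crank '[{"dp":[0,0,-0.07],"angular":[0,0,0]},{"dp":[0,0,0],"angular":[0,0,0]}]'
```

```text
t: 8.2
tcp_pos: [0.5061, 0.0387, 0.1082]
tool_rot: [0.986, -0.167, 0.001, -0.0]
force: [4.2, -3.3, 4.0]
finger_gap: 0.183
gripper_force: 79.3
t: 8.4
tcp_pos: [0.5063, 0.0387, 0.108]
tool_rot: [0.986, -0.167, 0.002, -0.0]
force: [1.6, -2.7, 18.5]
finger_gap: 0.188
gripper_force: 81.0
```

Run:
```python
from h import *
from station import sense,vision
s=sense();d=vision.snapshot("wrist");d["wp"]=wpose(s,d);np.savez("pics/w3.npz",**d)
print(s["tcp_pos"],s["force"])
cv2.imwrite("pics/w3.png",cv2.resize(d["image"][130:330,200:460],None,fx=3,fy=3,interpolation=cv2.INTER_CUBIC))
```

```text
[0.50629308 0.03866803 0.10797634] [ 1.59526476 -2.67227005 18.46754074]
```

View pics/w3.png

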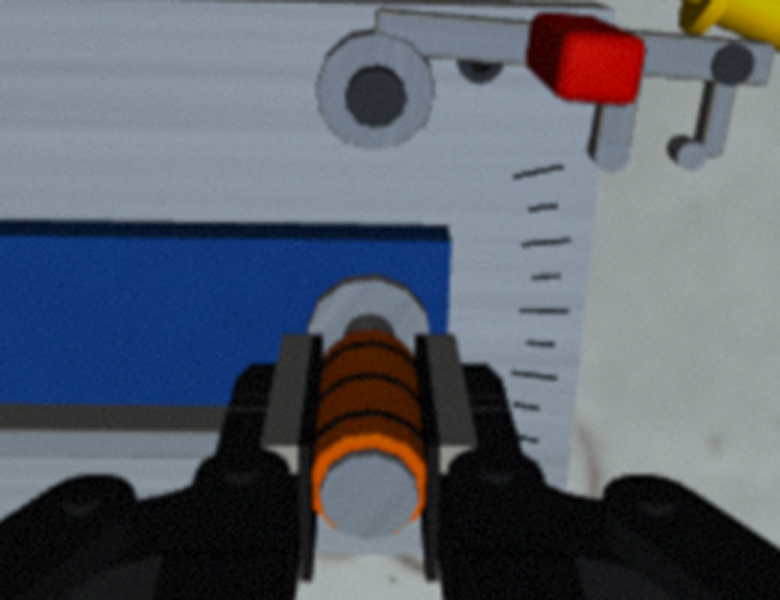

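Force climbed to 18 N at exactly the predicted home height (TCP z 0.108), and the picture shows the collar flat on the fence. The lug is at (603,70). I'll press slightly more, release, rise, and close the fingers while turning half round for pushing.

```bash
python3 -m crank '[{"dp":[0,0,-0.03],"angular":[0,0,0]},{"dp":[0,0,0],"angular":[0,0,0]}]'; python3 -m crank '[{"dp":[0,0,0.03],"angular":[0,0,0]},{"dp":[0,0,0.07],"angular":[0,0,0]},{"dp":[0,0,0],"angular":[0,0,0]}]';  python3 -m crank '[{"dp":[0,0,0],"angular":[0,0,0]},{"dp":[0,0,0],"angular":[0,0,0]},{"dp":[0,0,0],"angular":[0,0,0]},{"dp":[0,0,0],"angular":[0,0,0]},{"dp":[0,0,0.4],"angular":[0,0,0]},{"dp":[0,0,0.8],"angular":[0,0,0]},{"dp":[0,0,0.8],"angular":[0,0,0]},{"dp":[0,0,0.8],"angular":[0,0,0]},{"dp":[0,0,0.8],"angular":[0,0,0]},{"dp":[0,0,0],"angular":[0,0,0]},{"dp":[0,0,0],"angular":[0,0,0]}]' 0.4 40
python3 - <<'E'
from h import *
from station import sense,vision
s=sense();d=vision.snapshot("wrist");d["wp"]=wpose(s,d);np.savez("pics/w4.npz",**d)
print(s["tcp_pos"],s["q"])
cv2.imwrite("pics/w4.png",cv2.resize(d["image"][100:300,190:450],None,fx=3,fy=3,interpolation=cv2.INTER_CUBIC))
d=np.load("pics/w3.npz")
for n,u,v,z in [("lug",603,70,.1105),("clipend",733,62,.088),("post",376,95,.09)]: print(n,ray(d,200+u/3-.33,130+v/3-.33,z,d["wp"])[:2].round(4))
E
```

```text
t: 8.65
tcp_pos: [0.5063, 0.0386, 0.1078]
tool_rot: [0.986, -0.167, 0.002, -0.0]
force: [0.6, -3.5, 25.8]
finger_gap: 0.189
gripper_force: 81.2
t: 8.95
tcp_pos: [0.506, 0.0387, 0.1083]
tool_rot: [0.986, -0.167, 0.001, -0.0]
force: [4.5, -3.4, 2.5]
finger_gap: 0.189
gripper_force: 78.2
t: 10.05
tcp_pos: [0.5048, 0.0388, 0.217]
tool_rot: [0.986, -0.167, 0.001, -0.0]
force: [-0.1, 0.5, -0.7]
finger_gap: 0.6
gripper_force: 0.0
[0.50478237 0.03883528 0.21699175] [-1.44310231e-01  4.12553686e-01  1.76147072e+00  1.05532613e-04
  9.66306794e-01  1.76137093e+00]
lug [ 0.5508 -0.0098]
clipend [ 0.5398 -0.0341]
post [0.5539 0.0217]
```

View pics/w4.png

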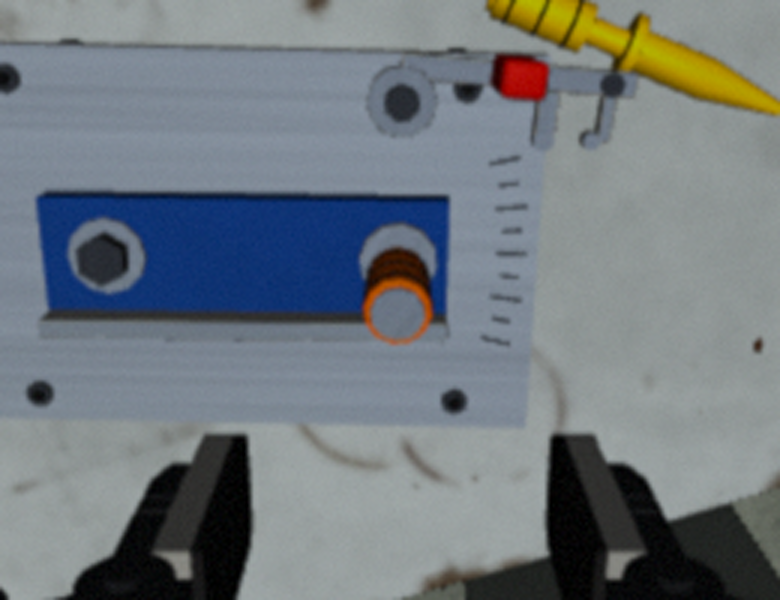

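The drift stands upright with its collar flat and the fence square. The clip is open with the lug at (522,78), and the yellow pin lies flat on the table beyond it. Next I'll compute the push path.

Run:
```python
from h import *
d=np.load("pics/w4.npz");q=lambda u,v,z:ray(d,190+u/3-.33,100+v/3-.33,z,d["wp"])[:2]
hole=q(398,313,.1255);piv=q(104,259,.075);post=q(402,102,.09);lug=q(524,79,.1105)
print("hole",hole,"piv",piv,"post",post,"lug",lug,"yel",q(600,30,.01))
Y=(piv-hole)/np.linalg.norm(piv-hole);print("Yang",np.degrees(np.arctan2(Y[1],Y[0])),np.linalg.norm(piv-hole))
# fit jig pose (yaw, hole)
M=np.array([[0,-50],[0,40],[50,-50]])/1e3;W=np.array([hole,piv,post]);Mc=M-M.mean(0);Wc=W-W.mean(0)
U,S,Vt=np.linalg.svd(Mc.T@Wc);Rm=(U@Vt).T;c=W.mean(0)-Rm@M.mean(0);print("yaw",np.degrees(np.arctan2(Rm[1,0],Rm[0,0])),c,"res",((M@Rm.T+c-W)*1e3).round(1).tolist())
P=Rm@M[2]+c;l=Rm.T@(lug-P);th=np.arctan2(l[1],l[0])%(2*np.pi)-np.arctan2(-10.5,-30)%(2*np.pi);print("lug",l,th)
for t,g in [(th,.012)]+[(x,0) for x in (th,1.2,.9,.6,.3,.1,0)]:
    b=np.array([-np.cos(t),-np.sin(t)]);o=np.array([np.sin(t),-np.cos(t)])
    print(round(t,2),(P+Rm@(.030*b+(.0265+g)*o)).round(4),"toolx yaw",round(np.degrees(np.arctan2(*(Rm@-o)[::-1])),1))
```

```text
hole [0.50822717 0.03872053] piv [0.53776319 0.12376862] post [0.55393271 0.02167872] lug [ 0.55132088 -0.00957758] yel [ 0.54648609 -0.04968246]
Yang 70.84860178416761 0.09003084764810564
yaw -19.75445887779864 [0.52438166 0.08584545] res [[-0.7, 0.1], [0.1, -0.3], [0.6, 0.2]]
lug [ 0.00760586 -0.03070217] 1.4769629797381443
1.48 [ 0.5767 -0.0216] toolx yaw 154.9
1.48 [ 0.5658 -0.0165] toolx yaw 154.9
1.2 [ 0.5549 -0.0181] toolx yaw 139.0
0.9 [ 0.543  -0.0164] toolx yaw 121.8
0.6 [ 0.5322 -0.0113] toolx yaw 104.6
0.3 [ 0.5234 -0.0032] toolx yaw 87.4
0.1 [0.519  0.0034] toolx yaw 76.0
0 [0.5173 0.0071] toolx yaw 70.2
```

```bash
python3 -m crank '[{"dp":[0.12,-0.1,0],"angular":[0,0,8.5]},{"dp":[0.12,-0.1,0],"angular":[0,0,8.5]},{"dp":[0.12,-0.1,0],"angular":[0,0,8.5]},{"dp":[0.12,-0.1,0],"angular":[0,0,8.5]},{"dp":[0.12,-0.1,0],"angular":[0,0,8.5]},{"dp":[0.12,-0.1,0],"angular":[0,0,8.5]},{"dp":[0.12,-0.1,0],"angular":[0,0,8.5]},{"dp":[0.12,-0.1,0],"angular":[0,0,8.5]},{"dp":[0.12,-0.1,0],"angular":[0,0,8.5]},{"dp":[0.12,-0.1,0],"angular":[0,0,8.5]},{"dp":[0.12,-0.1,0],"angular":[0,0,8.5]},{"dp":[0.12,-0.1,0],"angular":[0,0,8.5]},{"dp":[0.12,-0.1,0],"angular":[0,0,8.5]},{"dp":[0.12,-0.1,0],"angular":[0,0,8.5]},{"dp":[0.12,-0.1,0],"angular":[0,0,8.5]},{"dp":[0.12,-0.1,0],"angular":[0,0,8.5]},{"dp":[0.12,-0.1,0],"angular":[0,0,8.5]},{"dp":[0.12,-0.1,0],"angular":[0,0,8.5]},{"dp":[0.12,-0.1,0],"angular":[0,0,8.5]},{"dp":[0.12,-0.1,0],"angular":[0,0,8.5]}]' 1 40;  python3 -m crank '[{"dp":[0,0,0],"angular":[0,0,4.1]},{"dp":[0,0,0],"angular":[0,0,0]},{"dp":[0,0,0],"angular":[0,0,0]}]'; python3 -c "
from station import sense;s=sense();print(s['tcp_pos'],s['q'])"
```

```text
t: 12.1
tcp_pos: [0.5759, -0.0211, 0.2144]
tool_rot: [0.249, 0.968, -0.0, -0.002]
force: [-0.0, -0.2, 0.6]
finger_gap: 0.004
gripper_force: 0.0
t: 12.4
tcp_pos: [0.5761, -0.0211, 0.215]
tool_rot: [0.218, 0.976, 0.0, -0.001]
force: [0.1, -1.1, -0.2]
finger_gap: 0.001
gripper_force: 0.0
[ 0.57610423 -0.02108307  0.21502056] [-2.30351727e-01  5.04016352e-01  1.58931312e+00  4.08427220e-05
  1.05097199e+00 -1.36150266e+00]
```

```bash
python3 -m crank '[{"dp":[0.02,0,-0.8],"angular":[0,0,0]},{"dp":[0,0,-0.8],"angular":[0,0,0]},{"dp":[0,0,-0.8],"angular":[0,0,0]},{"dp":[0,0,-0.7],"angular":[0,0,0]},{"dp":[0,0,-0.57],"angular":[0,0,0]},{"dp":[0,0,0],"angular":[0,0,0]},{"dp":[0,0,0],"angular":[0,0,0]}]'; python3 -m crank '[{"dp":[-0.09,0.04,0],"angular":[0,0,0]},{"dp":[-0.09,0.04,0],"angular":[0,0,0]},{"dp":[-0.09,0.04,0],"angular":[0,0,0]},{"dp":[-0.09,0.04,0],"angular":[0,0,0]},{"dp":[0,0,0],"angular":[0,0,0]}]'
```

```text
t: 13.1
tcp_pos: [0.5773, -0.0211, 0.1059]
tool_rot: [0.218, 0.976, 0.0, -0.001]
force: [0.3, -0.0, 0.5]
finger_gap: -0.005
gripper_force: 0.0
t: 13.6
tcp_pos: [0.5663, -0.0162, 0.1065]
tool_rot: [0.217, 0.976, 0.0, 0.0]
force: [-0.8, -0.3, -0.4]
finger_gap: 0.002
gripper_force: 0.0
```

```bash
python3 -m crank '[{"dp":[-0.13,-0.03,0],"angular":[0,0,-5.3]},{"dp":[-0.13,-0.02,0],"angular":[0,0,-5.3]},{"dp":[-0.13,-0.01,0],"angular":[0,0,-5.3]},{"dp":[-0.13,0.01,0],"angular":[0,0,-5.7]},{"dp":[-0.13,0.02,0],"angular":[0,0,-5.7]},{"dp":[-0.13,0.03,0],"angular":[0,0,-5.7]},{"dp":[0,0,0],"angular":[0,0,0]}]'; python3 -m crank '[{"dp":[-0.12,0.05,0],"angular":[0,0,-5.7]},{"dp":[-0.12,0.06,0],"angular":[0,0,-5.7]},{"dp":[-0.12,0.06,0],"angular":[0,0,-5.7]},{"dp":[0,0,0],"angular":[0,0,0]}]'
python3 - <<'E'
from station import sense,vision
import cv2,numpy as np
s=sense();print(s["tcp_pos"],s["tool_rot"],s["force"])
d=vision.snapshot("wrist");cv2.imwrite("pics/w5.png",d["image"])
E
```

```text
t: 14.3
tcp_pos: [0.5432, -0.0166, 0.1063]
tool_rot: [0.485, 0.874, -0.0, 0.0]
force: [-0.1, 0.1, -0.3]
finger_gap: 0.002
gripper_force: 0.1
t: 14.7
tcp_pos: [0.5325, -0.0113, 0.1062]
tool_rot: [0.609, 0.793, 0.0, 0.0]
force: [-0.3, -0.2, 0.9]
finger_gap: 0.002
gripper_force: 0.1
[ 0.53246177 -0.01129125  0.10622625] [6.09278573e-01 7.92956252e-01 3.34309937e-05 3.32052234e-05] [-0.33908733 -0.17496162  0.87189253]
```

View pics/w5.png

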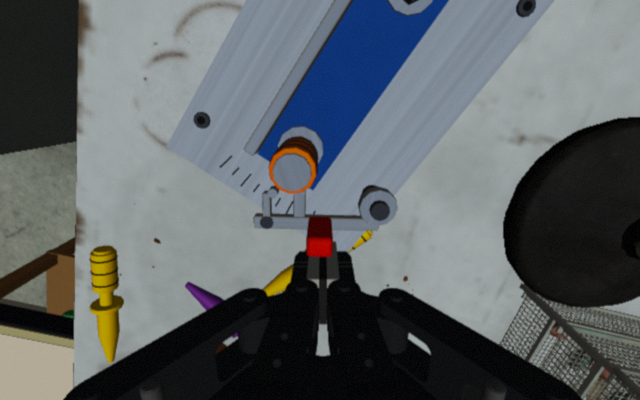

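The clip is following: the lug (320,235) is square against the closed fingers and the jaw faces the drift (293,165). I'll continue.

```bash
python3 -m crank '[{"dp":[-0.11,0.08,0],"angular":[0,0,-5.7]},{"dp":[-0.1,0.09,0],"angular":[0,0,-5.7]},{"dp":[-0.09,0.1,0],"angular":[0,0,-5.7]},{"dp":[-0.08,0.11,0],"angular":[0,0,-5.7]},{"dp":[0,0,0],"angular":[0,0,0]}]'; python3 -m crank '[{"dp":[-0.07,0.11,0],"angular":[0,0,-5.7]},{"dp":[0,0,0],"angular":[0,0,0]}]';python3 -m crank '[{"dp":[-0.06,0.12,0],"angular":[0,0,-5.7]},{"dp":[0,0,0],"angular":[0,0,0]}]'
```

```text
t: 15.25
tcp_pos: [0.5218, -0.0005, 0.1062]
tool_rot: [0.754, 0.657, 0.0, 0.001]
force: [0.8, -2.4, 0.6]
finger_gap: -0.0
gripper_force: 1.6
t: 15.45
tcp_pos: [0.5194, 0.0029, 0.1062]
tool_rot: [0.785, 0.619, 0.0, 0.0]
force: [1.3, -2.5, 0.5]
finger_gap: -0.005
gripper_force: 1.4
t: 15.65
tcp_pos: [0.517, 0.0072, 0.1061]
tool_rot: [0.815, 0.579, -0.0, -0.0]
force: [0.3, -1.0, -0.3]
finger_gap: -0.004
gripper_force: 0.5
```

```bash
for i in 1 2; do python3 -m crank '[{"dp":[0.012,0.032,0],"angular":[0,0,0]},{"dp":[0,0,0],"angular":[0,0,0]}]'; done
```

```text
t: 15.85
tcp_pos: [0.517, 0.0076, 0.1061]
tool_rot: [0.815, 0.579, -0.001, -0.0]
force: [-2.4, -4.3, 1.3]
finger_gap: 0.0
gripper_force: 2.3
t: 16.05
tcp_pos: [0.517, 0.0078, 0.1061]
tool_rot: [0.815, 0.579, -0.001, 0.0]
force: [-3.6, -7.4, 2.3]
finger_gap: 0.001
gripper_force: 4.1
```

```bash
for i in 1 2 3; do python3 -m crank '[{"dp":[0.012,0.032,0],"angular":[0,0,0]},{"dp":[0,0,0],"angular":[0,0,0]}]' | grep -E "tcp|force"; done
python3 - <<'E'
from station import sense,vision
import cv2,numpy as np
d=vision.snapshot("wrist");cv2.imwrite("pics/w6.png",cv2.resize(d["image"][120:300,220:440],None,fx=3,fy=3,interpolation=cv2.INTER_CUBIC))
E
```

```text
tcp_pos: [0.5171, 0.008, 0.1061]
force: [-4.5, -11.1, 2.6]
gripper_force: 5.8
tcp_pos: [0.5171, 0.0081, 0.1061]
force: [-5.5, -14.5, 3.2]
gripper_force: 7.6
tcp_pos: [0.5171, 0.0082, 0.1062]
force: [-6.3, -16.6, 4.3]
gripper_force: 9.4
```

View pics/w6.png

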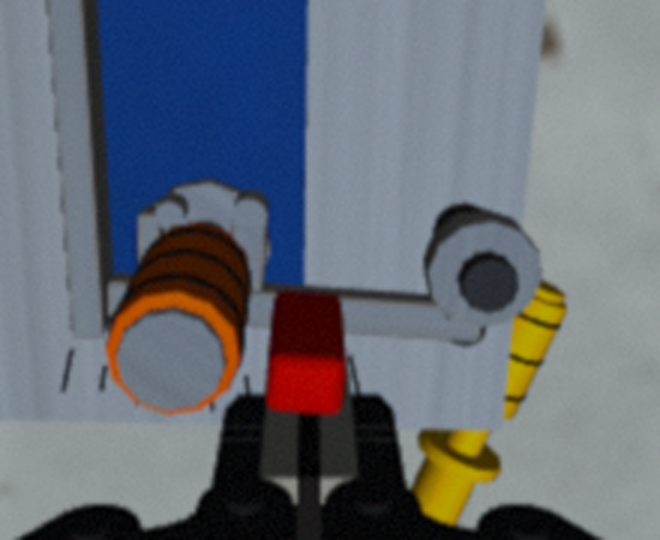

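The jaw's two tips (170,205) and (250,205) have passed either side of the neck above the collar. The stop holds at 18 N, well over the snap force, so the clip is seated. That makes 11 pictures viewed, one over the limit, so I won't view any more and will check numerically instead. Now I'll back off.

```bash
python3 -m crank '[{"dp":[-0.1,-0.28,0],"angular":[0,0,0]},{"dp":[-0.15,-0.42,0],"angular":[0,0,0]},{"dp":[0,0,0.6],"angular":[0,0,0]},{"dp":[0,0,0.9],"angular":[0,0,0]},{"dp":[0,0,0.9],"angular":[0,0,0]},{"dp":[0,0,0.9],"angular":[0,0,0]},{"dp":[0,0,0],"angular":[0,0,0]},{"dp":[0,0,0],"angular":[0,0,0]},{"dp":[0,0,0],"angular":[0,0,0]}]'
python3 - <<'E'
from h import *
from station import sense,vision
s=sense();d=vision.snapshot("wrist");P=wpose(s,d);im=d["image"].astype(int);h=cv2.cvtColor(d["image"],cv2.COLOR_BGR2HSV)
a=np.radians(-19.75);Rm=np.array([[np.cos(a),-np.sin(a)],[np.sin(a),np.cos(a)]]);c=np.array([.52438,.08585])
v,u=np.mgrid[:400,:640];z=d["range_z"];r=np.stack([u,v,np.ones_like(u)],-1)@np.linalg.inv(d["mtx"]).T*z[...,None];W=r@P[:3,:3].T+P[:3,3]
J=(W[...,:2]-c)@Rm*1e3;Z=W[...,2]*1e3
red=(h[...,1]>180)&((h[...,0]<4)|(h[...,0]>175))&(h[...,2]>80)&(abs(Z-110.5)<5)&(z>0)
print("lug top jig",J[red].mean(0) if red.any() else None,red.sum(),"want 20,-60.5")
t=(np.hypot(J[...,0],J[...,1]+50)<6)&(Z>110)&(z>0);print("drift top z",np.median(Z[t]),t.sum(),"want 125.5")
k=(np.hypot(J[...,0],J[...,1]+50)<16)&(Z>115)&(z>0);print("head centre",J[k].mean(0),"want ~0,-50")
A=np.c_[J[t],np.ones(t.sum())];print("face slope",np.linalg.lstsq(A,Z[t],rcond=None)[0][:2])
E
```

```text
t: 17.6
tcp_pos: [0.5106, -0.009, 0.2041]
tool_rot: [0.816, 0.578, -0.001, -0.001]
force: [-0.3, 0.7, 0.4]
finger_gap: -0.003
gripper_force: 0.0
lug top jig [ 18.6951719  -58.37936896] 181 want 20,-60.5
drift top z 125.89974960753251 232 want 125.5
head centre [  1.47797788 -47.28981895] want ~0,-50
face slope [0.07903977 0.06322766]
```

```bash
python3 -c "
from station import order;print(order.sign_off())"
```

```text
the job is handed in; nothing more can be done
None
```

The job is handed in: the drift is home with its collar on the fence and the fence square, the clip is snapped on the neck, the arm is clear, and it took about 18 s; I viewed 11 pictures, one over the limit.

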